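# Twist-lock a boot tree into its stand

### The job

Take the taller boot tree, the one with the flat paddle head, out of the wooden rack and lower it foot first into the slot of the low tier of the black stand, lined up so that the bar under its foot drops through and its round flange sits flat on the tier. Then turn it a quarter turn, either way, so that the bar locks crosswise under the slot, and let go of it standing upright. Leave the knob-headed tree in the rack and the bowl on the upper tier where they are.

Things in the scene. Friction and masses are not known exactly. Their poses are not given: they have to be found in the camera images.
- paddle_tree: Loose upright boot tree, 240-390 g. Origin: centre of its steel flange's underside (flange 68 mm across, 6 thick); z up. Stem 18 mm across; grey flat paddle head 64 mm along x, 20 along y, z +95 to +150 mm: grip across y. Below: neck 14 mm across, then a bar 44 mm along x, 12 along y, z -13 to -25 mm. Bar and paddle are parallel; half a turn looks the same. Origin starts 40 mm up.
- slot (a point): Centre of the slot at the top face (48 mm up) of the black stand's fixed low tier, 180 x 180 mm, 8 thick, open below. Slot 56 mm along x, 24 along y; z up. The bar passes when parallel to x within 15 degrees and centred within 5 mm; with the flange on the tier (tree origin at this height) it turns freely below. Upper tier 140 mm up, starting 127 mm away towards +y.
- rack: Fixed wooden rack block 120 (x) x 230 (y) x 40 mm high; origin at the centre of its underside. Two round through wells, 54 mm across, at y = -60 and +60 mm, each with a boot tree standing in it, flange on the rack; they lift straight out.
- knob_tree: Bystander: shorter loose boot tree in the rack's other well, same flange, grey round knob head 50 mm across, top 100 mm above its origin (centre of the flange's underside).
- bowl: Bystander: loose white ceramic bowl, 120 mm across, 50 mm high, on the stand's upper tier; origin at the centre of its underside.

How it is judged:
On the way:
1. the paddle-headed tree's bar has dropped through the slot, lined up with it, flange down on the tier (within 8 mm) (z of paddle_tree in the frame of slot below 0.008 m and horizontal distance between paddle_tree and slot below 0.015 m and angle between the x axis of paddle_tree and the x axis of slot, either way round below 0.4 rad and angle between paddle_tree's own z axis and vertical below 0.17 rad), for 0.1 s.
At the end, for the whole second after the job is handed in: The paddle-headed tree stands upright (within 7 degrees) and at rest in the slot, its flange down on the tier (within 5 mm) and within 20 mm of the slot's centre, its bar at least 60 degrees across the slot; the knob-headed tree and the bowl are within 30 mm of where they began (z of paddle_tree in the frame of slot between -0.005 and 0.005 m and horizontal distance between paddle_tree and slot below 0.02 m and angle between the x axis of paddle_tree and the x axis of slot, either way round above 1.05 rad and angle between paddle_tree's own z axis and vertical below 0.12 rad and linear speed of paddle_tree below 0.02 m/s and distance of each of knob_tree, bowl from where it was at the start of the episode below 0.03 m); the robot touches nothing.
It fails at once if the knob-headed tree is moved by more than 30 mm (distance of knob_tree from where it was at the start of the episode above 0.03 m).
It fails at once if the bowl is moved by more than 30 mm (distance of bowl from where it was at the start of the episode above 0.03 m).
It also fails if it takes over 48 s, if anything falls off the work surface, if the arm or the gripper's body presses on something with over 40 N, if the wrist force passes 120 N, or if a joint passes its speed limit or range.

### The arm

A 7-joint arm with a two-finger parallel gripper is mounted at the origin on the work surface. World frame = base frame: x ahead of the robot, y to its left, z up, the work surface at z = 0. Lengths are in m, angles in rad, forces in N, time in s.
With the tool pointing down it reaches from about 0.4 to 0.9 m from the base axis. Payload 5.6 kg.
Tool frame: the origin (TCP) lies between the finger pads; the fingertips stand r.tip_reach ahead of it and the grasp point (between the pads) lies 2 mm behind it (r.tip_reach is the distance from the TCP to the fingertips, in m); z points along the fingers, y is the line along which they close (so a half turn about z gives the same grasp; the last joint's range is limited). The gripper opens to 92 mm and grips with 3 to 60 N. Pads are 20 mm wide; open, the fingers measure 128 mm over their backs; the gripper's body (75 mm by 189 mm) begins 69 mm behind the grasp point.
Start: joints at [1.21, 0.468, -0.012, 1.603, 0.006, 1.071, -0.056], TCP at [0.203, -0.617, 0.232] pointing down, gripper open.
Joint ranges: [-2.53, 2.53], [-0.31, 2.02], [-1.57, 1.55], [0.28, 2.44], [-1.29, 4.43], [0.15, 1.84], [-2.92, 2.92]. Speed limits (rad/s): [2.57, 2.57, 3.14, 3.14, 3.14, 3.14, 3.14].

### API

Orientations are given as [roll, pitch, yaw] about the fixed x, y, z axes, in that order (R = Rz(yaw) Ry(pitch) Rx(roll)).
In Python, from station import readout, read_camera, get_calibration, workorder, r gives the robot as it stands.
- The arm moves only by the tool carry_out, never from a script. Its argument "increments" is a list of rows, each a list of 5 numbers: the opening, from 0 (shut) to 1 (fully open), then the shift along the tool's x, y, z in m, then the turn about the tool's z in rad. A call has 1 to 20 rows; each row shifts and turns the commanded pose from where the row before left it, along the tool's axes as they then stand; what a row does not reach is not made up. A row lasts 1/8 s, in which the tool goes at most 62.5 mm and 10.7 degrees, less where a joint would pass 70% of its speed; a pose out of reach is approached as far as the arm can. A call with a gripper value outside its range is refused whole. The fingers move at their own pace and stop on an object; "force" is the grip in N (left out, the last holds). Time passes only in rows, so rows that do not move let the fingers close. It gives the time, the measured TCP pose, the force, the opening and the grip force at its end, in the units of the state.
- readout.get_state(): the state, without advancing time (a new reading comes with each control period).
- read_camera(name): name is "scene" or "top" or "wrist"; returns the picture (400x640x3 uint8, red, green, blue); there is no depth.
- get_calibration(name): a dict with "fx", "fy", "cx", "cy" (pixels), "cam_to_world" (4x4, takes a point from camera to world coordinates). Camera axes: x right, y down, z forward; pixel columns grow to the right and rows downward; lengths in m; the calibration is good to about 2 mm. A picture is of the moment at which its call begins: read the wrist's pose just before it. get_calibration takes no time and is no camera call; for the wrist camera it gives the pose at the moment of the call.
- workorder.close_job(): hands the job in; it is judged then, once.
The state is a dict: "time": time; "qpos": joint angles; "dq": joint speeds; "joint_efforts": joint torques, N m; "position": TCP position; "tool_rot": TCP orientation; "force": force on the tool from outside, world axes, zero at the start; "wrist_torque": the same for the moment, N m; "grip_width": finger opening in m; "grasp_force": force on a finger pad.
Only numpy, scipy, OpenCV 4.12 (cv2) and the standard library are available. Lean on these libraries where they do the work, as an engineer would, in place of code of your own. Each camera call takes 0.05 s, during which the arm holds its last target. There are 200 camera calls.

## Working session

There is one attempt and no reset: what is moved stays moved. The work goes in short steps, Python scripts to look and compute and a tool call to move; the robot and the scene stay as the last step left them, time stands still between calls to the robot, and variables do not carry over. Pictures are saved under pics/ and viewed, at most 10 in all, crops included, and the job is handed in when it is done.

Besides the shell and the picture viewer there is one more tool, called after "Request:" as name([rows], argument=value, ...), one row to a line, values as JSON. carry_out: Moves the arm, as the interface text tells. Its arguments: {"type":"object","properties":{"increments":{"type":"array"},"force":{"type":"number"}},"required":["increments"]}

```bash
mkdir -p pics
python3 - <<'E'
from station import readout, read_camera, get_calibration, r
import cv2
s=readout.get_state(); print(s['time'],s['position'],s['tool_rot'],s['grip_width'],r.tip_reach)
for n in('scene','top'):
    cv2.imwrite(f'pics/{n}0.png',read_camera(n)[:,:,::-1])
    c=get_calibration(n);print(n,c)
E
```

```text
0.0 [ 0.2028613  -0.61697192  0.23066148] [-3.13988472e+00  1.08154473e-04  3.17687343e-01] 0.0919891965125336 0.017
scene {'fx': 404.4579280204163, 'fy': 404.4579280204163, 'cx': 310.37560301831803, 'cy': 197.67067862902383, 'cam_to_world': array([[-0.13498782,  0.69299158, -0.70819557,  1.3386744 ],
       [ 0.99082894,  0.09006157, -0.10073195,  0.18735802],
       [-0.00602519, -0.71529825, -0.69879332,  0.92569447],
       [ 0.        ,  0.        ,  0.        ,  1.        ]])}
top {'fx': 369.8216918028742, 'fy': 369.8216918028742, 'cx': 317.95688422615797, 'cy': 199.77403098799581, 'cam_to_world': array([[-0.01439384, -0.99899809,  0.04237489,  0.47929787],
       [-0.99988238,  0.01415629, -0.00590065,  0.04264239],
       [ 0.00529487, -0.04245483, -0.99908436,  0.91894107],
       [ 0.        ,  0.        ,  0.        ,  1.        ]])}
```

View pics/scene0.png

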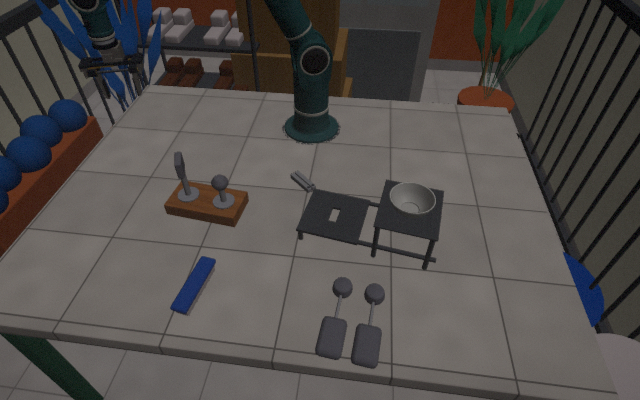

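View pics/top0.png

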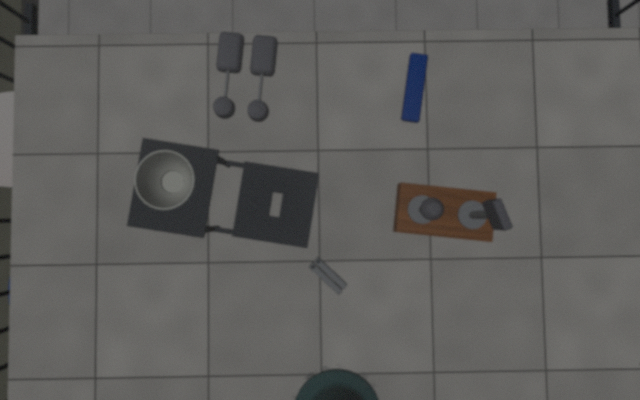

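The top view shows the paddle tree at about (473,214) with its head leaning out to (497,214), and the slot at about (276,204). The knob tree is at (422,209). I'll enlarge both.

Run:
```python
import cv2,numpy as np
t=cv2.imread('pics/top0.png');s=cv2.imread('pics/scene0.png')
f=lambda im,x,y,w,h,k:cv2.resize(np.clip(im[y:y+h,x:x+w]*1.8,0,255).astype('uint8'),None,fx=k,fy=k,interpolation=cv2.INTER_CUBIC)
a=f(t,390,170,130,80,6)
b=f(t,225,150,100,100,4)
c=np.zeros((400,780,3),'uint8');c[:,:400]=b
c[:300,400:]=f(s,160,145,95,75,4)
cv2.imwrite('pics/a.png',a);cv2.imwrite('pics/b.png',c)
```

```text
(no output)
```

View pics/a.png

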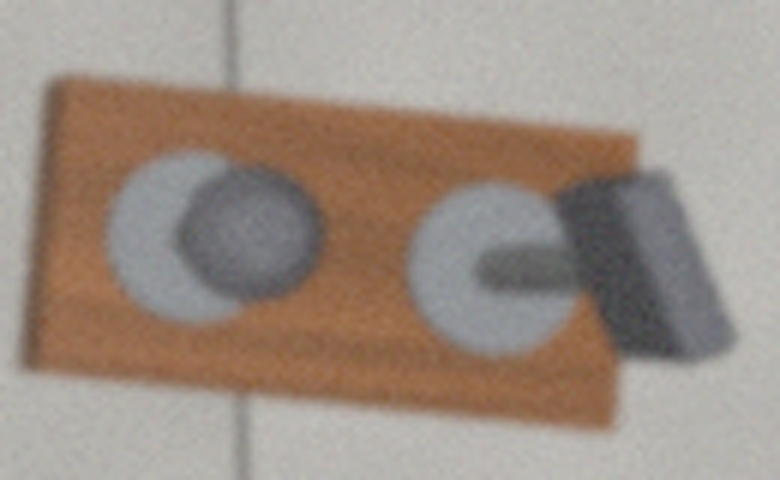

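View pics/b.png

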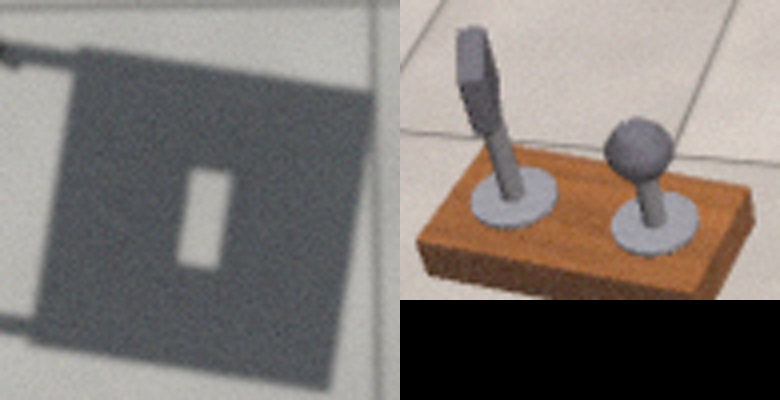

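```bash
cat > h.py <<'E'
import numpy as np
from station import readout,get_calibration
def ray(c,uv,z):
    uv=np.atleast_2d(np.asarray(uv,float)); M=c['cam_to_world']
    d=np.c_[(uv[:,0]-c['cx'])/c['fx'],(uv[:,1]-c['cy'])/c['fy'],np.ones(len(uv))]@M[:3,:3].T
    return M[:3,3]+d*((z-M[2,3])/d[:,2])[:,None]
def ang(v): return np.degrees(np.arctan2(v[1],v[0]))
def to(p,yaw=None):
    s=readout.get_state();y0=s['tool_rot'][2];d=np.array(p)-s['position']
    x=np.array([np.cos(y0),np.sin(y0)]);y=np.array([np.sin(y0),-np.cos(y0)])
    print('tool dx,dy,dz',d[:2]@x,d[:2]@y,-d[2],'turn',None if yaw is None else -((yaw-y0+np.pi/2)%np.pi-np.pi/2))
E
python3 - <<'E'
from h import *
c=get_calibration('top')
g=lambda p,o,k:(np.array(p,float)+.5)/k-.5+np.array(o)
P=ray(c,g([(625,180),(668,172),(738,340),(690,360)],(390,170),6),.19)
print('paddle top',P.mean(0),ang(P[3]-P[0]),ang(P[2]-P[1]),np.linalg.norm(P[3]-P[0]),np.linalg.norm(P[1]-P[0]))
print('flange',ray(c,g([(495,269),(192,238)],(390,170),6),.046))
S=ray(c,g([(190,168),(233,172),(219,270),(177,265)],(225,150),4),.048)
print('slot',S.mean(0),ang(S[3]-S[0]),ang(S[2]-S[1]),np.linalg.norm(S[3]-S[0]),np.linalg.norm(S[1]-S[0]))
T=ray(c,g([(80,50),(372,92),(328,390),(32,342)],(225,150),4),.048)
print('tier',T.mean(0),ang(T[3]-T[0]),ang(T[1]-T[0])+90,ang(T[2]-T[1]),np.linalg.norm(T[3]-T[0]),np.linalg.norm(T[1]-T[0]))
R=ray(c,g([(62,80),(637,135),(615,428),(28,370)],(390,170),6),.04)
print('rack',R.mean(0),ang(R[3]-R[0]),ang(R[1]-R[0]))
p=ray(c,g([(495,269)],(390,170),6),.046)[0]
p=(p+P.mean(0))/2
to([p[0],p[1],.26],np.radians(ang(P[3]-P[0])+ang(P[2]-P[1]))/2)
E
```

```text
paddle top [ 0.47811812 -0.32660767  0.19      ] -161.9703172309605 -159.20643274837062 0.06254783422970567 0.01451079958249362
flange [[ 0.47651968 -0.32631415  0.046     ]
 [ 0.49043745 -0.20709443  0.046     ]]
slot [0.50698996 0.13686832 0.048     ] 171.85712052996524 171.2894088511315 0.057592813032700814 0.02545302477416745
tier [0.50748675 0.13785088 0.048     ] 170.3686274920677 -9.007680591469864 170.8122376633535 0.1741424510802028 0.1744185027346145
rack [ 0.48381348 -0.26568879  0.04      ] 171.96783834535233 -96.27593855677871
tool dx,dy,dz 0.3514723085057858 -0.19026836780104167 -0.029256429226398373 turn -0.02105690508141489
```

Request:
carry_out([
  [1,0.01,-0.005,-0.03,0],
  [1,0.034,-0.0185,0,0],
  [1,0.034,-0.0185,0,0],
  [1,0.034,-0.0185,0,0],
  [1,0.034,-0.0185,0,0],
  [1,0.034,-0.0185,0,0],
  [1,0.034,-0.0185,0,0],
  [1,0.034,-0.0185,0,0],
  [1,0.034,-0.0185,0,0],
  [1,0.034,-0.0185,0,0],
  [1,0.034,-0.0185,0,-0.02],
  [1,0,0,0,0],
  [1,0,0,0,0],
])

```text
time: 1.72
position: [0.4755, -0.3283, 0.2612]
tool_rot: [-3.141, 0.001, 0.337]
force: [0.6, -0.7, -0.7]
grip_width: 0.0918
grasp_force: 0.0
```

Run:
```python
from h import *
from station import read_camera
import cv2
to([.477,-.3265,.165],.34)
c=get_calibration('wrist');print(c)
M=c['cam_to_world']
im=read_camera('wrist')[:,:,::-1];cv2.imwrite('pics/w1.png',np.clip(im*1.5,0,255).astype('uint8'))
```

```text
tool dx,dy,dz 0.0020552989932918074 -0.0011796351832778092 0.09621606707011346 turn -0.0030801863574441146
{'fx': 289.1238019126071, 'fy': 289.1238019126071, 'cx': 316.57988279842584, 'cy': 200.31739612318205, 'cam_to_world': array([[ 3.30561286e-01, -9.10486757e-01, -2.48481591e-01,
         5.44549750e-01],
       [-9.43784511e-01, -3.18847768e-01, -8.72175304e-02,
        -3.04554575e-01],
       [ 1.82605779e-04,  2.63343816e-01, -9.64702027e-01,
         4.13086703e-01],
       [ 0.00000000e+00,  0.00000000e+00,  0.00000000e+00,
         1.00000000e+00]])}
```

View pics/w1.png

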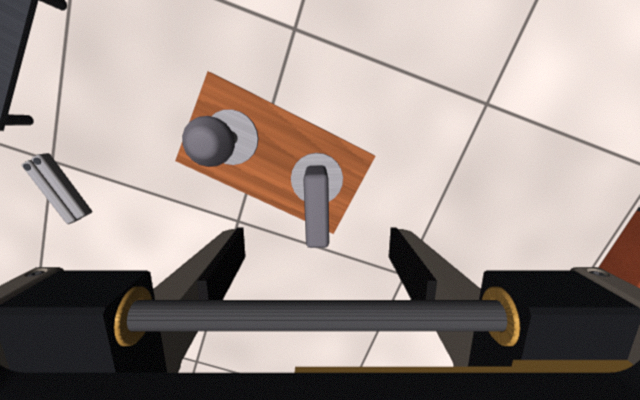

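The wrist view shows the paddle upright in the image, centred at x≈317 between the fingers. It lines up, so I'll descend, grip and lift.

Request:
carry_out([
  [1,0.002,-0.001,0.02,0],
  [1,0,0,0.02,0],
  [1,0,0,0.02,0],
  [1,0,0,0.02,0],
  [1,0,0,0.018,0],
  [1,0,0,0,0],
  [0,0,0,0,0],
  [0,0,0,0,0],
  [0,0,0,0,0],
  [0,0,0,0,0],
  [0,0,0,0,0],
  [0,0,0,0,0],
  [0,0,0,0,0],
], force=30)

```text
time: 3.4
position: [0.4777, -0.3261, 0.1636]
tool_rot: [3.142, 0.0, 0.338]
force: [0.6, 0.3, 0.3]
grip_width: 0.024
grasp_force: 0.0
```

Request:
carry_out([
  [0,0,0,0,0],
  [0,0,0,0,0],
  [0,0,0,-0.01,0],
  [0,0,0,-0.02,0],
  [0,0,0,-0.02,0],
  [0,0,0,-0.02,0],
  [0,0,0,-0.01,0],
  [0,0,0,0,0],
])

```text
time: 4.4
position: [0.4779, -0.3261, 0.2442]
tool_rot: [3.141, -0.001, 0.338]
force: [-0.7, -0.3, -2.9]
grip_width: 0.0199
grasp_force: 30.0
```

Run:
```python
from h import *
to([.507,.1375,.245],-.157)
```

```text
tool dx,dy,dz 0.1810204716956369 -0.4278349087664166 -0.0007718458539808237 turn 0.4946757216016433
```

The direct path crosses the knob tree (top at 0.14), so I'll lift higher first.

Request:
carry_out([
  [0,0,0,-0.02,0],
  [0,0,0,-0.025,0],
  [0,0,0,-0.025,0],
  [0,0.008,-0.018,0,0],
  [0,0.015,-0.036,0,0],
  [0,0.015,-0.036,0,0],
  [0,0.015,-0.036,0,0],
  [0,0.015,-0.036,0,0],
  [0,0.015,-0.036,0,0],
  [0,0.015,-0.036,0,0],
  [0,0.015,-0.036,0,0],
  [0,0.015,-0.036,0,0],
  [0,0.015,-0.036,0,0],
  [0,0.015,-0.036,0,0.1],
  [0,0.018,-0.031,0,0.12],
  [0,0.008,-0.018,0,0.12],
  [0,0,0,0,0.12],
  [0,0,0,0,0.03],
  [0,0,0,0,0],
])

```text
time: 6.78
position: [0.5167, 0.1364, 0.3126]
tool_rot: [3.141, 0.002, -0.15]
force: [0.5, 0.2, -2.1]
grip_width: 0.0201
grasp_force: 30.0
```

Run:
```python
from h import *
from station import read_camera
import cv2
to([.507,.1375,.19],-.157)
t=read_camera('top')[:,:,::-1]; w=read_camera('wrist')[:,:,::-1];s=read_camera('scene')[:,:,::-1]
print(get_calibration('wrist')['cam_to_world'])
br=lambda i:np.clip(i*1.6,0,255).astype('uint8')
o=np.zeros((600,800,3),'uint8')
o[:300,:400]=cv2.resize(br(t[130:280,200:400]),(400,300),interpolation=cv2.INTER_CUBIC)
o[:300,400:]=cv2.resize(br(s[100:250,270:470]),(400,300),interpolation=cv2.INTER_CUBIC)
o[300:,:]=cv2.resize(br(w[100:300,120:653]),(800,300)) if 0 else cv2.resize(br(w[60:300]),(800,300))
cv2.imwrite('pics/c2.png',o)
```

```text
tool dx,dy,dz -0.009779149743196266 0.0003249998561318014 0.12263866095676507 turn 0.006655599777269927
[[-1.51126347e-01 -9.53860835e-01 -2.59442353e-01  5.89617148e-01]
 [-9.88514092e-01  1.46053227e-01  3.88374145e-02  1.24261099e-01]
 [ 8.46904425e-04  2.62331779e-01 -9.64977368e-01  4.65269570e-01]
 [ 0.00000000e+00  0.00000000e+00  0.00000000e+00  1.00000000e+00]]
```

View pics/c2.png

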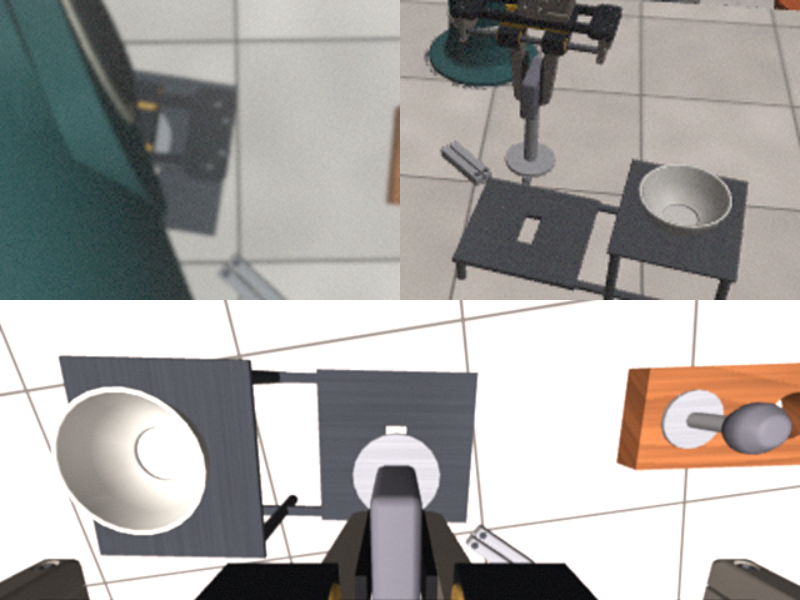

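The views show the tree hanging upright. In the wrist view the flange is centred at (396,475), and the tier corners are at (319,371), (476,374), (467,521) and (322,518). I'll compare them in that same frame.

Run:
```python
from h import *
c=get_calibration('wrist')
g=lambda p:np.array([(x*.8,60+(y-300)*.8) for x,y in p])
F=ray(c,g([(396,475)]),.195);print(F)
T=ray(c,g([(319,371),(476,374),(467,521),(322,518)]),.048);print(T.mean(0),ang(T[3]-T[0]),ang(T[2]-T[1]),np.linalg.norm(T[1]-T[0]))
S=ray(c,g([(385,426),(407,426)]),.048);print('slot far edge',S)
x=np.array([np.cos(-.157),np.sin(-.157)])
print('slot centre',S.mean(0)[:2]-.028*x)
to([.507,.1375,.19],-.157)
```

```text
[[0.51723549 0.13487978 0.195     ]]
[0.50795002 0.13604343 0.048     ] 169.33495006853056 171.00307844474978 0.17438783525689483
slot far edge [[0.53767657 0.14436021 0.048     ]
 [0.53383828 0.11927254 0.048     ]]
slot centre [0.5081018  0.13619434]
tool dx,dy,dz -0.010467208885737574 8.25795684166342e-05 0.1233173380672235 turn 0.005339915028561126
```

Request:
carry_out([
  [0,-0.005,0,0.01,0.005],
  [0,-0.0045,0,0.02,0],
  [0,0,0,0.025,0],
  [0,0,0,0.025,0],
  [0,0,0,0.02,0],
  [0,0,0,0.008,0],
  [0,0,0,0,0],
  [0,0,0,0.004,0],
  [0,0,0,0.004,0],
  [0,0,0,0.004,0],
  [0,0,0,0.004,0],
  [0,0,0,0,0],
])

```text
time: 8.43
position: [0.508, 0.1375, 0.1892]
tool_rot: [3.141, 0.001, -0.157]
force: [0.2, 0.4, -3.2]
grip_width: 0.0201
grasp_force: 30.0
```

The bar is entering the slot with no contact force.

Request:
carry_out([
  [0,0,0,0.004,0],
  [0,0,0,0.004,0],
  [0,0,0,0.004,0],
  [0,0,0,0.003,0],
  [0,0,0,0.001,0],
  [0,0,0,0,0],
  [0,0,0,0,0],
])

```text
time: 9.3
position: [0.5083, 0.1376, 0.1737]
tool_rot: [-3.142, -0.0, -0.157]
force: [0.6, 0.6, -2.0]
grip_width: 0.0196
grasp_force: 30.0
```

Request:
carry_out([
  [0,0,0,0.001,0],
  [0,0,0,0.001,0],
  [0,0,0,0,0],
  [0,0,0,0,0],
])

```text
time: 9.8
position: [0.5082, 0.1376, 0.1715]
tool_rot: [3.142, 0.0, -0.157]
force: [0.6, -1.0, -2.6]
grip_width: 0.0196
grasp_force: 30.0
```

Request:
carry_out([
  [0,0,0,0.001,0],
  [0,0,0,0,0],
  [0,0,0,0.0005,0],
  [0,0,0,0,0],
  [0,0,0,0,0],
])

```text
time: 10.42
position: [0.5084, 0.1376, 0.1714]
tool_rot: [3.141, -0.001, -0.157]
force: [-3.6, -1.8, 8.7]
grip_width: 0.0201
grasp_force: 30.0
```

Run:
```python
from h import *
s=readout.get_state();print(s['qpos'],s['force'],s['position'])
```

```text
[ 0.01050375  0.37493336 -0.41082388  1.93704805  0.19387213  0.86715965
 -2.22909992] [-3.58442039 -1.82110887  8.71929029] [0.50843389 0.13764414 0.17139968]
```

Flange contact is confirmed at about 11 N. Joint 7 is at -2.23, so I'll turn in the negative direction, away from its limit.

Request:
carry_out([
  [0,0,0,-0.0005,-0.05],
  [0,0,0,0,-0.12],
  [0,0,0,0,-0.14],
  [0,0,0,0,-0.14],
  [0,0,0,0,-0.14],
  [0,0,0,0,-0.14],
  [0,0,0,0,-0.14],
  [0,0,0,0,-0.14],
  [0,0,0,0,-0.14],
  [0,0,0,0,-0.14],
  [0,0,0,0,-0.14],
  [0,0,0,0,-0.1],
  [0,0,0,0,-0.04],
  [0,0,0,0,0],
  [0,0,0,0,0],
])

```text
time: 12.3
position: [0.5083, 0.1381, 0.1714]
tool_rot: [3.141, -0.0, 1.413]
force: [-1.7, 0.6, 5.4]
grip_width: 0.0197
grasp_force: 30.0
```

Request:
carry_out([
  [0.6,0,0,0,0],
  [0.6,0,0,0,0],
  [0.6,0,0,0,0],
  [0.6,0,0,0,0],
  [0.6,0,0,0,0],
  [0.6,0,0,-0.01,0],
  [0.6,0,0,-0.025,0],
  [0.6,0,0,-0.03,0],
  [0.6,0,0,-0.03,0],
  [0.6,0,0,-0.03,0],
  [0.6,0,0,0,0],
  [0.6,0,0,0,0],
])

```text
time: 13.8
position: [0.5078, 0.1373, 0.2951]
tool_rot: [-3.141, 0.001, 1.413]
force: [-0.6, -0.5, -0.7]
grip_width: 0.0551
grasp_force: 0.0
```

Run:
```python
from station import read_camera
import numpy as np,cv2
w=read_camera('wrist')[:,:,::-1];s=read_camera('scene')[:,:,::-1]
br=lambda i:np.clip(i*1.6,0,255).astype('uint8')
cv2.imwrite('pics/c3.png',np.hstack([cv2.resize(br(s[80:280,270:470]),(400,400)),cv2.resize(br(w[:,120:520]),(400,400))]))
```

```text
(no output)
```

View pics/c3.png

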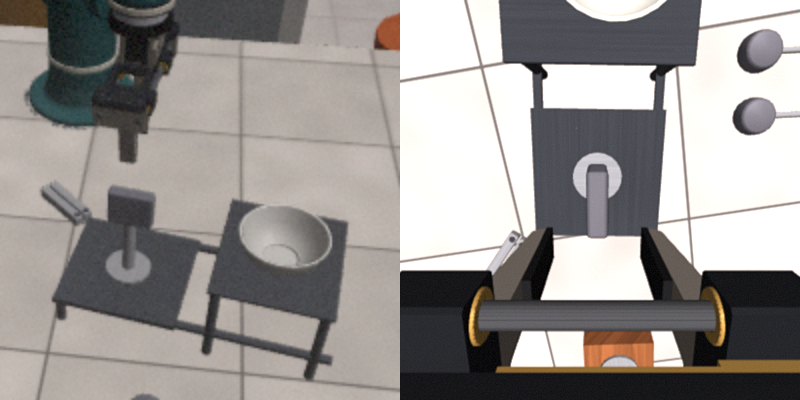

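The tree stands upright with its flange flat on the tier at (128,267) in the scene view. The paddle is crosswise to the slot, the bowl hasn't moved, and the gripper is clear.

```bash
python3 -c "
from station import workorder
print(workorder.close_job())"
```

```text
the job is handed in; nothing more can be done
None
```

The paddle tree now stands upright in the low-tier slot, turned a quarter turn so its bar is locked crosswise, and the gripper has let go; the job was handed in at about 14 s, but no verdict was returned.

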